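# Gauge a fused-glass lamp sleeve and sort it by fit

## Robot

A 6-joint arm with a two-finger parallel gripper is mounted at the origin on the work surface. World frame = base frame: x ahead of the robot, y to its left, z up, the work surface at z = 0. Lengths are in m, angles in rad, forces in N, time in s.
With the tool pointing down it reaches from about 0.375 to 0.975 m from the base axis. Payload 3.8 kg.
Tool frame: the origin (TCP) lies at the very end of the fingers, on their centre line; the grasp point (between the pads) lies 19 mm behind it (bot.grip_point_offset is the distance from the TCP to the grasp point, in m); z points along the fingers, x is the direction in which the jaws open and shut, and the axes are right-handed (so a half turn about z gives the same grasp; the last joint's range is limited). The gripper opens to 85 mm and grips with 20 to 120 N. Pads are 22 mm wide; open, the fingers measure 114 mm over their backs; the gripper's body (76 mm by 85 mm) begins 54 mm behind the grasp point. The pads swing forward as they close: fully open they stand 13 mm farther back than shut.
Start: joints at [-1.222, 0.264, 1.604, -0, 1.274, -0.037], TCP at [0.254, -0.625, 0.231] pointing down, gripper open.
Joint ranges: [-2.63, 2.63], [-0.94, 2.18], [0.31, 2.57], [-1.31, 4.45], [0, 2.66], [-2.55, 2.55]. Speed limits (rad/s): [2.57, 2.57, 3.14, 3.14, 3.14, 3.14].

## Interface

Orientations are given as a rotation vector (axis times angle).
In Python, from workcell import bot, read_camera gives the robot as it stands.
- The arm moves only by the tool arm_command, never from a script. Its argument "rows" is a list of rows, each an object with "delta_rot": the turn, a rotation vector about the tool's x, y, z in rad, a list of three; "xyz": the shift along the tool's x, y, z in m, a list of three; "gripper": the finger opening in m, from 0 to 0.0854. A call has 1 to 12 rows; each row shifts and turns the commanded pose from where the row before left it, along the tool's axes as they then stand; what a row does not reach is not made up. A row lasts 1/10 s, in which the tool goes at most 50 mm and 8.59 degrees, less where a joint would pass 70% of its speed; a pose out of reach is approached as far as the arm can. A call is refused whole if a number of a shift passes 0.05 or a number of a turn 0.15, either way. A call with a gripper value outside its range is refused whole. The fingers move at their own pace and stop on an object; "force" is the grip in N (left out, the last holds). Time passes only in rows, so rows that do not move let the fingers close. It gives the time, the measured TCP pose, the force and the opening at its end, in the units of the state.
- bot.read_state(): the state, without advancing time (a new reading comes with each control period).
- read_camera(name): name is "scene" or "top" or "wrist"; returns a dict with "pixels" (480x640x3 uint8, red, green, blue), "range_z" (480x640 float32, m along the optical axis (not along the pixel's ray), 0 where there is no reading), "intrinsics" (3x3 intrinsics, pixels), "camera_from_world" (4x4, takes a point from world to camera coordinates). Camera axes: x right, y up, looking along -z (the intrinsics and any distortion apply to the point x, -y, -z); pixel columns grow to the right and rows downward; lengths in m; the calibration is good to about 2 mm. The wrist camera is an equidistant fisheye: a pixel r from the principal point sees the ray r / f radians off the axis. A picture is of the moment at which its call begins.
- bot.finish_job(): hands the job in, once; it reports no verdict.
The state is a dict: "time": time; "q": joint angles; "joint_vel": joint speeds; "joint_torque": joint torques, N m; "tool_pos": TCP position; "tcp_rot": TCP orientation; "wrist_force": force on the tool from outside, world axes, zero at the start; "torque": the same for the moment, N m; "width": opening from 0.0 (shut) to 1.0 (fully open).
Only numpy, scipy, OpenCV 4.12 (cv2) and the standard library are available. Lean on these libraries where they do the work, as an engineer would, in place of code of your own. Each camera call takes 0.05 s, during which the arm holds its last target.

## Task

Check the green glass sleeve that stands on the square cork pad: slide it gently down over the steel gauge pin as far as it will go, without forcing it. If it goes fully home onto the collar at the foot of the pin, take it off and stand it upright in the blue tray; if it stops short, take it off and stand it upright in the red rework tray. It is glass, so set it down rather than drop it, and leave the other sleeves and everything else on the bench where they are.

Things in the scene. Friction and masses are not known exactly. Their poses are not given: they have to be found in the camera images.
- sleeve_a: One of two green glass sleeves that look alike: tube 42 mm outside diameter, 60 mm tall, about 150 g, upright. Origin: centre of its underside; z up its axis. One green sleeve (a or b, it varies) stands on the cork pad: check that one. The other waits on the kiln shelf and stays there. Bore 22.5 mm, or sagged inside to 17.5 mm from 25 to 35 mm up: only the pin tells which.
- sleeve_b: The other green glass sleeve: same outer shape, size, look, origin and axes as sleeve_a; its bore may be good or sagged. A sagged sleeve goes part way down the pin and stops about 26 mm short of the collar.
- pad: Fixed square cork pad, 110 x 110 mm, 10 mm thick; the sleeve to check stands on it, within 15 mm of its middle. Origin: centre of its underside.
- kiln_shelf: Fixed buff kiln shelf (flat slab) 130 x 200 x 10 mm beside the cork pad, carrying the waiting green sleeve and a cobalt blue one; it and the pad change sides from start to start. Origin: centre of its underside; y along the 200 mm side.
- gauge: Fixed bench gauge: dark plate 100 x 120 x 12 mm, on it an aluminium collar 48 mm diameter, its top 20 mm above the bench, and from it an upright steel pin 20 mm diameter, 62 mm tall (tip 82 mm above the bench), the top 14 mm tapering to a 12 mm tip. Origin: under the plate's centre, on the pin's axis, z up. Home: sleeve underside at 20 mm; sagged: it stops near 46 mm.
- good_tray: Fixed pale blue perforated plastic tray for good sleeves, 160 x 240 mm, 36 mm high, walls 4 mm, floor top 4 mm above the bench. Origin: centre of its underside; x along the 160 mm side, y along the 240 mm side. It and the red tray change places from start to start.
- rework_tray: Fixed red perforated plastic tray for sleeves to be re-melted; same size, origin and axes as the blue one.
- good_free (a point): Point on the blue tray's floor, middle of its free half (55 mm from the tray's centre along its +y).
- rework_free (a point): Point on the red tray's floor, middle of its free half (55 mm from the tray's centre along its +y).
- blue_sleeve: Cobalt blue glass sleeve, 42 x 60 mm, already standing in the blue tray, in its other half; leave alone. Origin: centre of its underside.
- amber_sleeve: Amber glass sleeve, 42 x 60 mm, already standing in the red tray, in its other half; leave alone. Origin: centre of its underside.
- kiln_sleeve: Cobalt blue glass sleeve, 42 x 60 mm, waiting on the kiln shelf; leave alone. Origin: centre of its underside.
- caliper: Digital caliper lying on the bench near the robot, 235 mm long, 13 mm thick; leave alone. Origin: middle of its beam at the bench.
- sample_jar: Amber jar with a white lid, 72 mm diameter, 95 mm tall, beyond the left tray; leave alone. Origin: centre of its underside.
- tape_roll: Roll of brown packing tape lying flat, 104 mm diameter, 48 mm high, off to the left; leave alone. Origin: centre of its underside.
- dust_brush: Flat dusting brush with a wooden handle lying on the bench, off to the right; leave alone. Origin: under its middle.
- mug: White mug with a handle, 80 mm diameter, 95 mm tall, beyond the right tray; leave alone. Origin: centre of its underside.

How it is judged:
By the outcome, as a careful person would: the job done as asked, in the order asked, and still so for the second after the job is handed in, with the robot touching nothing.
It also fails if it takes over 43 s, if anything falls off the work surface, if the arm or the gripper's body presses on something with over 40 N, if the wrist force passes 120 N, or if a joint passes its speed limit or range.

## Working session

There is one attempt and no reset: what is moved stays moved. The work goes in short steps, Python scripts to look and compute and a tool call to move; the robot and the scene stay as the last step left them, time stands still between calls to the robot, and variables do not carry over. Pictures are saved under pics/ and viewed, and the job is handed in when it is done.

Besides the shell and the picture viewer there is one more tool, called as name(argument=value, ...) on one line, values as JSON. arm_command: Moves the arm, as the interface text tells. Its arguments: {"type":"object","properties":{"rows":{"type":"array","items":{"type":"object","properties":{"delta_rot":{"type":"array","items":{"type":"number"}},"xyz":{"type":"array","items":{"type":"number"}},"gripper":{"type":"number"}}}},"force":{"type":"number"}},"required":["rows"]}

```bash
mkdir -p pics; python3 - <<'E'
from workcell import bot, read_camera
import cv2,numpy as np
print(bot.read_state())
for n in("scene","top"):
    d=read_camera(n); cv2.imwrite(f"pics/{n}0.png",d["pixels"][:,:,::-1]); np.savez(f"{n}0.npz",**d)
    print(d["intrinsics"],d["camera_from_world"])
E
```

```text
{'time': 0.0, 'q': array([-1.22192978e+00,  2.64773046e-01,  1.60537182e+00,  3.36176844e-05,
        1.27372268e+00, -3.69152580e-02]), 'joint_vel': array([-0.00072463, -0.00131854,  0.0004887 , -0.0003895 , -0.00134702,
        0.00102349]), 'joint_torque': array([ 9.90016488e-04, -5.15104973e+01, -3.67317045e+01, -9.33010460e-05,
        1.28708855e-02,  1.70192862e-05]), 'tool_pos': array([ 0.2537382 , -0.6246972 ,  0.22994982]), 'tcp_rot': array([-2.6049444 ,  1.75364913,  0.00285766]), 'wrist_force': array([0.51248079, 0.67211413, 0.14933155]), 'torque': array([ 0.00295238, -0.04611865,  0.02308914]), 'width': 0.9958892823186845}
[[516.3151627    0.         324.00529113]
 [  0.         516.3151627  235.80998261]
 [  0.           0.           1.        ]] [[-0.15487824  0.98791767 -0.00560387  0.06122244]
 [-0.63271336 -0.09483243  0.76855749  0.27614708]
 [ 0.7587401   0.12257847  0.63975619 -1.62724005]
 [ 0.          0.          0.          1.        ]]
[[533.25937654   0.         321.67257692]
 [  0.         533.25937654 240.34826901]
 [  0.           0.           1.        ]] [[ 1.30124660e-02 -9.99862300e-01  1.02983955e-02  3.93395619e-04]
 [ 9.95891856e-01  1.38824221e-02  8.94801027e-02 -5.24985922e-01]
 [-8.96107480e-02  9.09173144e-03  9.95935367e-01 -1.62968349e+00]
 [ 0.00000000e+00  0.00000000e+00  0.00000000e+00  1.00000000e+00]]
```

View pics/top0.png

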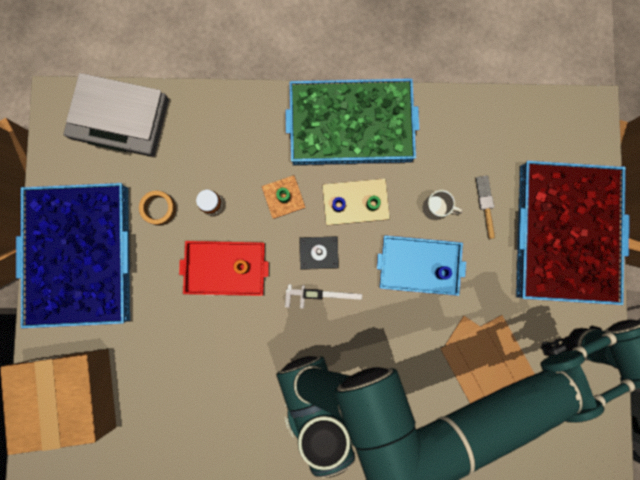

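View pics/scene0.png

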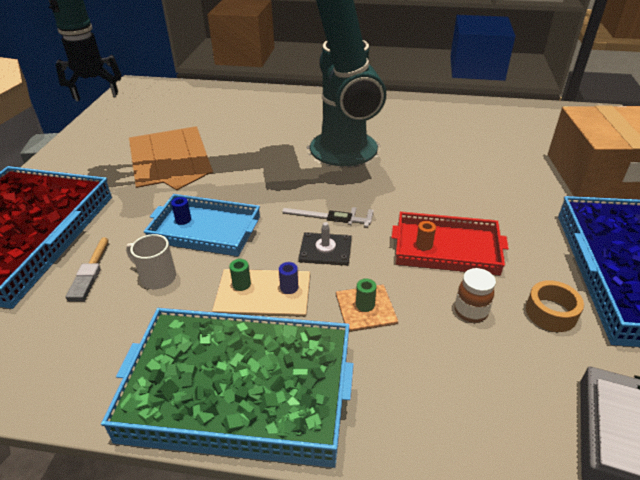

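The top view shows the green sleeve on the cork pad at about (284,195), the gauge pin at (319,252), the red tray at (224,268) and the blue tray at (421,265). I'll enlarge these.

```bash
python3 - <<'E'
import cv2,numpy as np
d=np.load("top0.npz"); im=d["pixels"][:,:,::-1]
a=cv2.resize(im[170:280,255:345],None,fx=6,fy=5.4,interpolation=cv2.INTER_CUBIC)
a=cv2.resize(im[170:270,255:355],(600,600),interpolation=cv2.INTER_CUBIC)
cv2.imwrite("pics/c1.png",a)
b=im[225:305,170:480]; cv2.imwrite("pics/c2.png",cv2.resize(b,(775,200),interpolation=cv2.INTER_CUBIC))
rz=d["range_z"]
print(np.round(rz[188:204:2,276:294:2],3)); print(np.round(rz[246:260:2,310:330:2],3))
E
```

```text
[[1.677 1.682 1.618 1.625 1.624 1.679 1.679 1.68  1.684]
 [1.678 1.62  1.62  1.622 1.622 1.62  1.687 1.677 1.681]
 [1.616 1.618 1.634 1.653 1.646 1.617 1.617 1.679 1.684]
 [1.616 1.621 1.647 1.682 1.677 1.622 1.615 1.682 1.682]
 [1.625 1.617 1.646 1.673 1.679 1.616 1.617 1.675 1.681]
 [1.684 1.618 1.613 1.619 1.617 1.613 1.635 1.677 1.681]
 [1.679 1.646 1.617 1.62  1.619 1.631 1.652 1.681 1.68 ]
 [1.676 1.676 1.659 1.655 1.649 1.656 1.674 1.68  1.685]]
[[1.665 1.662 1.66  1.656 1.651 1.656 1.654 1.668 1.656 1.669]
 [1.661 1.665 1.657 1.65  1.61  1.656 1.659 1.653 1.674 1.665]
 [1.661 1.657 1.661 1.592 1.594 1.59  1.65  1.655 1.666 1.656]
 [1.658 1.657 1.654 1.597 1.594 1.594 1.645 1.656 1.652 1.663]
 [1.661 1.65  1.657 1.641 1.6   1.609 1.656 1.653 1.658 1.665]
 [1.665 1.649 1.656 1.652 1.653 1.654 1.651 1.659 1.658 1.668]
 [1.661 1.661 1.655 1.651 1.656 1.648 1.654 1.666 1.665 1.663]]
```

View pics/c1.png

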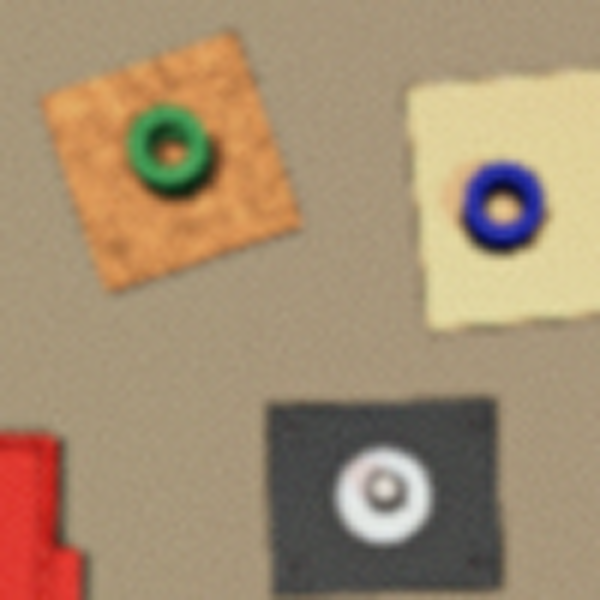

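View pics/c2.png

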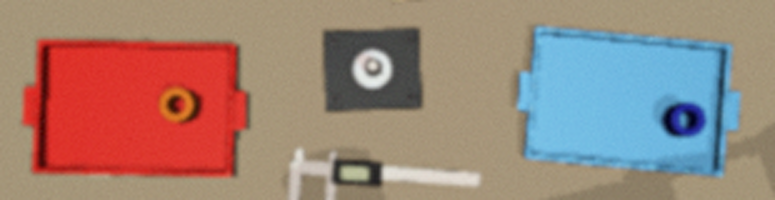

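The crop shows the ring top centred at about (169,147), the pin tip at (384,488), the collar at (384,495), and the tray corners clearly. Now I'll compute world positions.

```bash
cat > h.py <<'E'
import numpy as np
def load(n): 
    d=np.load(n); return d["pixels"],d["range_z"],d["intrinsics"],d["camera_from_world"]
def ray(uv,z,K,T):
    uv=np.atleast_2d(uv).astype(float)
    c=np.c_[(uv[:,0]-K[0,2])/K[0,0],-(uv[:,1]-K[1,2])/K[1,1],-np.ones(len(uv))]
    R=T[:3,:3];o=-R.T@T[:3,3]; d=c@R
    return o+d*((z-o[2])/d[:,2])[:,None]
def pts(rz,K,T):
    v,u=np.mgrid[:rz.shape[0],:rz.shape[1]]
    c=np.stack([(u-K[0,2])/K[0,0]*rz,-(v-K[1,2])/K[1,1]*rz,-rz],-1)
    return (c-T[:3,3])@T[:3,:3]
def circ(P,r=None):
    from scipy.optimize import least_squares
    f=lambda p:np.hypot(P[:,0]-p[0],P[:,1]-p[1])-(p[2] if r is None else r)
    return least_squares(f,[*P.mean(0)[:2],.02],loss='soft_l1',f_scale=.002).x
E
python3 - <<'E'
from h import *
s=lambda a,k,o:(np.array(a)+.5)/k-.5+np.array(o)
im,rz,K,T=load("top0.npz")
o=[255,170]
print("sleeve",ray(s([[169,147]],6,o),.07,K,T))
print("pintip",ray(s([[384,488]],6,o),.082,K,T),"collar",ray(s([[384,495]],6,o),.02,K,T))
print("pad",ray(s([[42,97],[237,31],[301,226],[110,293]],6,o),.01,K,T).mean(0))
p=[170,225]
for n,c in(("red",[[40,40],[240,43],[237,176],[33,175]]),("blue",[[535,26],[733,44],[722,176],[526,158]])):
    w=ray(s(c,2.5,p),.036,K,T);print(n,w,w.mean(0))
print("amber,blue",ray(s([[178,103],[683,118]],2.5,p),.064,K,T))
for nm in("top","scene"):
    im,rz,K,T=load(nm+"0.npz"); P=pts(rz,K,T)
    for n,c,lo,hi in(("sl",(.61,.07),.062,.078),("tip",(.45,0),.06,.09),("collar",(.45,0),.016,.026)):
        m=(np.hypot(P[...,0]-c[0],P[...,1]-c[1])<.05)&(P[...,2]>lo)&(P[...,2]<hi)
        Q=P[m]; print(nm,n,len(Q),Q.mean(0) if len(Q) else 0, (Q.min(0)+Q.max(0))/2 if len(Q) else 0)
E
```

```text
sleeve [[0.66003097 0.12781474 0.07      ]]
pintip [[0.4878767  0.01680891 0.082     ]] collar [[0.48858878 0.01653774 0.02      ]]
pad [0.66301362 0.12976272 0.01      ]
red [[0.51691199 0.42477628 0.036     ]
 [0.51662737 0.17949285 0.036     ]
 [0.35399311 0.17950118 0.036     ]
 [0.35200985 0.42737093 0.036     ]] [0.43488558 0.30278531 0.036     ]
blue [[ 0.54272214 -0.1834403   0.036     ]
 [ 0.52383952 -0.4280479   0.036     ]
 [ 0.36162419 -0.41282094  0.036     ]
 [ 0.38042224 -0.17284726  0.036     ]] [ 0.45215202 -0.2992891   0.036     ]
amber,blue [[ 0.44078634  0.24965454  0.064     ]
 [ 0.43088081 -0.35890015  0.064     ]]
top sl 0 0 0
top tip 32 [0.48642853 0.01701531 0.0775206 ] [0.4867197  0.01696369 0.07468289]
top collar 130 [0.47179395 0.00475534 0.01918671] [0.46897103 0.00385976 0.02084231]
scene sl 0 0 0
scene tip 50 [0.49177437 0.01752744 0.07628397] [0.4902894  0.01878965 0.07413974]
scene collar 96 [0.47679093 0.00568674 0.02035843] [0.47269663 0.00466107 0.02035875]
```

arm_command(rows=[{"xyz":[0,0,0],"delta_rot":[0,0,-0.132],"gripper":0.085},{"xyz":[0,0,0],"delta_rot":[0,0,-0.132],"gripper":0.085},{"xyz":[0,0,0],"delta_rot":[0,0,-0.132],"gripper":0.085},{"xyz":[0,0,0],"delta_rot":[0,0,-0.132],"gripper":0.085},{"xyz":[0,0,0],"delta_rot":[0,0,-0.132],"gripper":0.085},{"xyz":[0,0,0],"delta_rot":[0,0,-0.132],"gripper":0.085},{"xyz":[0,0,0],"delta_rot":[0,0,-0.132],"gripper":0.085},{"xyz":[0,0,0],"delta_rot":[0,0,-0.132],"gripper":0.085},{"xyz":[0,0,0],"delta_rot":[0,0,-0.132],"gripper":0.085},{"xyz":[0,0,0],"delta_rot":[0,0,0],"gripper":0.085}])

```text
time: 1.1
tool_pos: [0.2539, -0.625, 0.2306]
tcp_rot: [-3.14, -0.005, 0.001]
wrist_force: [0.9, -0.4, 0.3]
width: 0.998
```

arm_command(rows=[{"xyz":[0.02,-0.038,0]},{"xyz":[0.02,-0.038,0]},{"xyz":[0.02,-0.038,0]},{"xyz":[0.02,-0.038,0]},{"xyz":[0.02,-0.038,0]},{"xyz":[0.02,-0.038,0]},{"xyz":[0.02,-0.038,0]},{"xyz":[0.02,-0.038,0]},{"xyz":[0.02,-0.038,0]},{"xyz":[0.02,-0.038,0]}])

```text
invalid input
```

arm_command(rows=[{"xyz":[0.02,-0.038,0]},{"xyz":[0.02,-0.038,0]},{"xyz":[0.02,-0.038,0]},{"xyz":[0.02,-0.038,0]},{"xyz":[0.02,-0.038,0]},{"xyz":[0.02,-0.038,0]},{"xyz":[0.02,-0.038,0]},{"xyz":[0.02,-0.038,0]},{"xyz":[0.02,-0.038,0]},{"xyz":[0.02,-0.03,0]},{"xyz":[0,0,0]}])

```text
invalid input
```

```bash
python3 - <<'E'
from workcell import bot, read_camera
import cv2,numpy as np
s=bot.read_state();print(s["tool_pos"],s["tcp_rot"],s["q"])
d=read_camera("wrist"); cv2.imwrite("pics/w1.png",d["pixels"][:,:,::-1]); np.savez("w1.npz",**d)
print(d["intrinsics"],d["camera_from_world"])
E
```

```text
[ 0.25390432 -0.62500321  0.23057414] [-3.14046422e+00 -5.30014368e-03  6.20058661e-04] [-1.22184256e+00  2.64354078e-01  1.60473866e+00  1.16949090e-05
  1.27369112e+00 -1.22522137e+00]
[[371.64829954   0.         316.12767601]
 [  0.         371.64829954 235.07934909]
 [  0.           0.           1.        ]] [[ 9.99994617e-01  3.03903731e-03 -1.23732553e-03 -2.51663512e-01]
 [-3.25651692e-03  9.65415445e-01 -2.60696020e-01  6.37489288e-01]
 [ 4.02268244e-04  2.60698645e-01  9.65420144e-01 -2.13925401e-01]
 [ 0.00000000e+00  0.00000000e+00  0.00000000e+00  1.00000000e+00]]
```

View pics/w1.png

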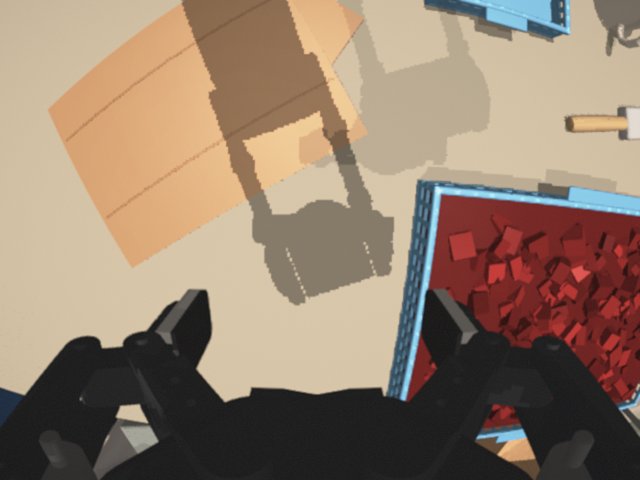

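arm_command(rows=[{"xyz":[0.02,-0.038,0],"delta_rot":[0,0,0],"gripper":0.085},{"xyz":[0.02,-0.038,0],"delta_rot":[0,0,0],"gripper":0.085},{"xyz":[0.02,-0.038,0],"delta_rot":[0,0,0],"gripper":0.085},{"xyz":[0.02,-0.038,0],"delta_rot":[0,0,0],"gripper":0.085},{"xyz":[0.02,-0.038,0],"delta_rot":[0,0,0],"gripper":0.085},{"xyz":[0.02,-0.038,0],"delta_rot":[0,0,0],"gripper":0.085},{"xyz":[0.02,-0.038,0],"delta_rot":[0,0,0],"gripper":0.085},{"xyz":[0.02,-0.038,0],"delta_rot":[0,0,0],"gripper":0.085},{"xyz":[0.02,-0.038,0],"delta_rot":[0,0,0],"gripper":0.085},{"xyz":[0.02,-0.038,0],"delta_rot":[0,0,0],"gripper":0.085}])

```text
time: 2.15
tool_pos: [0.4533, -0.2431, 0.2313]
tcp_rot: [3.141, -0.001, 0.0]
wrist_force: [0.1, -0.3, 0.1]
width: 0.998
```

arm_command(rows=[{"xyz":[0.02,-0.038,0],"delta_rot":[0,0,0],"gripper":0.085},{"xyz":[0.02,-0.038,0],"delta_rot":[0,0,0],"gripper":0.085},{"xyz":[0.02,-0.038,0],"delta_rot":[0,0,0],"gripper":0.085},{"xyz":[0.02,-0.038,0],"delta_rot":[0,0,0],"gripper":0.085},{"xyz":[0.02,-0.038,0],"delta_rot":[0,0,0],"gripper":0.085},{"xyz":[0.02,-0.038,0],"delta_rot":[0,0,0],"gripper":0.085},{"xyz":[0.02,-0.038,0],"delta_rot":[0,0,0],"gripper":0.085},{"xyz":[0.02,-0.038,0],"delta_rot":[0,0,0],"gripper":0.085},{"xyz":[0.02,-0.03,0],"delta_rot":[0,0,0],"gripper":0.085},{"xyz":[0.02,-0.02,0],"delta_rot":[0,0,0],"gripper":0.085},{"xyz":[0,0,0],"delta_rot":[0,0,0],"gripper":0.085}])

```text
time: 3.25
tool_pos: [0.6534, 0.1128, 0.2307]
tcp_rot: [-3.141, -0.005, -0.001]
wrist_force: [0.1, -0.7, 0.2]
width: 0.994
```

```bash
cat > w.py <<'E'
from workcell import bot, read_camera
import cv2,numpy as np,sys
n=sys.argv[1]
s=bot.read_state();print(s["time"],s["tool_pos"],s["tcp_rot"],s["wrist_force"],s["width"])
d=read_camera("wrist"); cv2.imwrite(f"pics/{n}.png",d["pixels"][:,:,::-1]); np.savez(n+".npz",**d)
E
python3 w.py w2
```

```text
3.25 [0.65340036 0.11279578 0.23067456] [-3.14063739e+00 -4.69189500e-03 -9.99710991e-04] [ 0.12572371 -0.74625775  0.21888805] 0.994130855993807
```

View pics/w2.png

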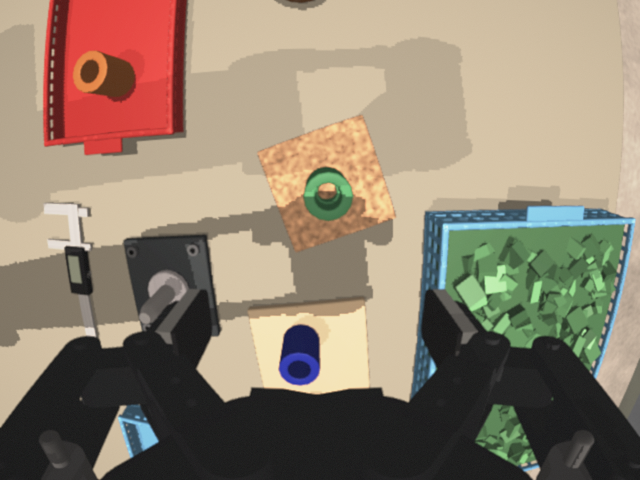

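The wrist view shows the green sleeve on the pad at about (328,195), the blue kiln sleeve at (299,366) and the gauge at (165,285). Next I'll enlarge the sleeve.

```bash
cat >> h.py <<'E'
def fray(uv,z,K,T):
    uv=np.atleast_2d(uv).astype(float)
    x=uv[:,0]-K[0,2];y=uv[:,1]-K[1,2];r=np.hypot(x,y);th=r/K[0,0]
    c=np.c_[np.sin(th)*x/r,-np.sin(th)*y/r,-np.cos(th)]
    R=T[:3,:3];o=-R.T@T[:3,3]; d=c@R
    return o+d*((z-o[2])/d[:,2])[:,None]
def fproj(P,K,T):
    c=np.atleast_2d(P)@T[:3,:3].T+T[:3,3]; x,y,z=c[:,0],-c[:,1],-c[:,2]
    r=np.hypot(x,y);th=np.arctan2(r,z); return np.c_[K[0,2]+K[0,0]*th*x/r,K[1,2]+K[0,0]*th*y/r]
E
python3 - <<'E'
from h import *
import cv2
im,rz,K,T=load("w2.npz")
b=im[150:240,280:380,::-1].copy()
b=cv2.resize(b,None,fx=7,fy=6.6666,interpolation=cv2.INTER_CUBIC)
b=cv2.resize(im[155:235,285:375,::-1],(720,640),interpolation=cv2.INTER_CUBIC)[:600]
a=np.linspace(0,2*np.pi,120)
for z,r,c in((.07,.021,(0,0,255)),(.07,.01125,(0,255,255)),(.01,.021,(255,0,0))):
    P=np.c_[.660+r*np.cos(a),.128+r*np.sin(a),0*a+z]
    q=((fproj(P,K,T)-[285,155]+.5)*8-.5).round().astype(int)
    cv2.polylines(b,[q],True,c,1)
cv2.imwrite("pics/c3.png",b)
print(-T[:3,:3].T@T[:3,3])
E
```

```text
[0.65322826 0.17895091 0.3725073 ]
```

View pics/c3.png

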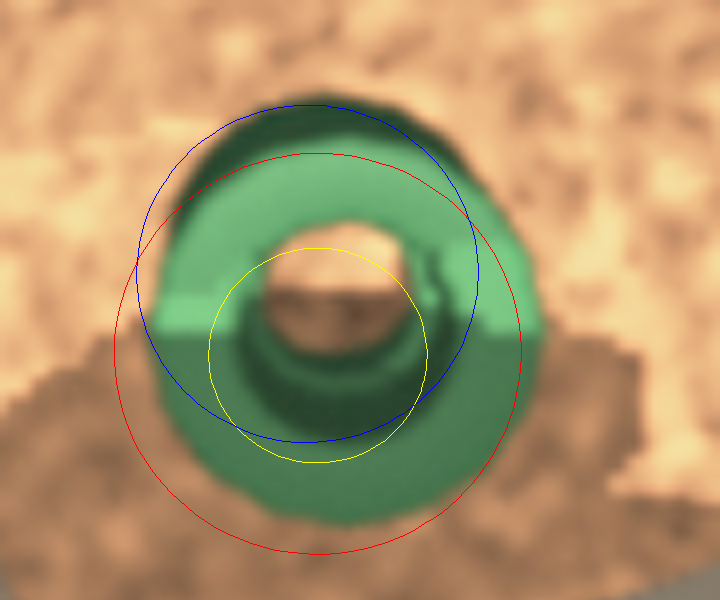

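arm_command(rows=[{"xyz":[0.009,-0.016,0.03],"delta_rot":[0,0,0],"gripper":0.085},{"xyz":[0,0,0.04],"delta_rot":[0,0,0],"gripper":0.085},{"xyz":[0,0,0.04],"delta_rot":[0,0,0],"gripper":0.085},{"xyz":[0,0,0.02],"delta_rot":[0,0,0],"gripper":0.085},{"xyz":[0,0,0],"delta_rot":[0,0,0],"gripper":0.085}])

```text
time: 3.8
tool_pos: [0.6564, 0.1241, 0.0963]
tcp_rot: [3.14, 0.001, -0.015]
wrist_force: [-0.8, -0.8, -0.0]
width: 0.992
```

```bash
python3 w.py w3
```

```text
3.8 [0.65638226 0.12414406 0.09630861] [ 3.13983606e+00  7.48450351e-04 -1.48804230e-02] [-0.81192148 -0.7865107  -0.01708796] 0.9918388591047289
```

View pics/w3.png

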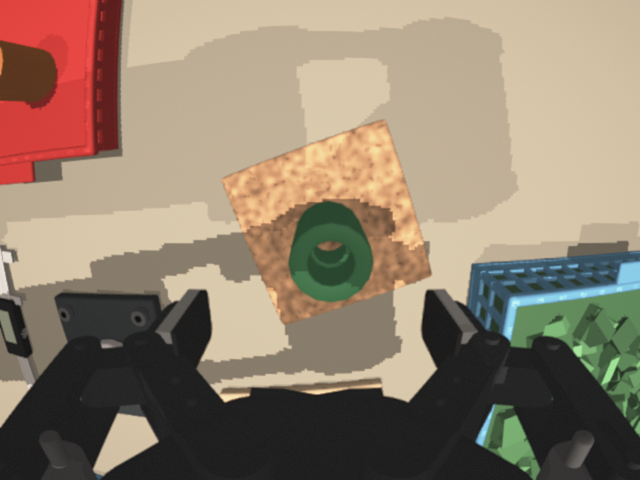

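arm_command(rows=[{"xyz":[0,0,0],"delta_rot":[0,0,0],"gripper":0.085},{"xyz":[0,0,0],"delta_rot":[0,0,0],"gripper":0.085}])

```text
time: 4.05
tool_pos: [0.6625, 0.1257, 0.1041]
tcp_rot: [-3.141, -0.003, -0.007]
wrist_force: [0.2, 0.2, 0.7]
width: 0.996
```

```bash
python3 w.py w4; python3 - <<'E'
from h import *
import cv2
im,rz,K,T=load("w4.npz")
b=cv2.resize(im[170:290,265:405,::-1],(700,600),interpolation=cv2.INTER_CUBIC)
a=np.linspace(0,2*np.pi,120)
for z,r,c in((.07,.021,(0,0,255)),(.07,.01125,(0,255,255)),(.01,.021,(255,0,0))):
    P=np.c_[.662+r*np.cos(a),.129+r*np.sin(a),0*a+z]
    q=((fproj(P,K,T)-[265,170]+.5)*5-.5).round().astype(int)
    cv2.polylines(b,[q],True,c,1)
cv2.imwrite("pics/c4.png",b)
E
```

```text
4.05 [0.6624846  0.12571796 0.10410584] [-3.14099267 -0.00334695 -0.00682977] [0.17844857 0.20770353 0.69700015] 0.9956057424067839
```

View pics/c4.png

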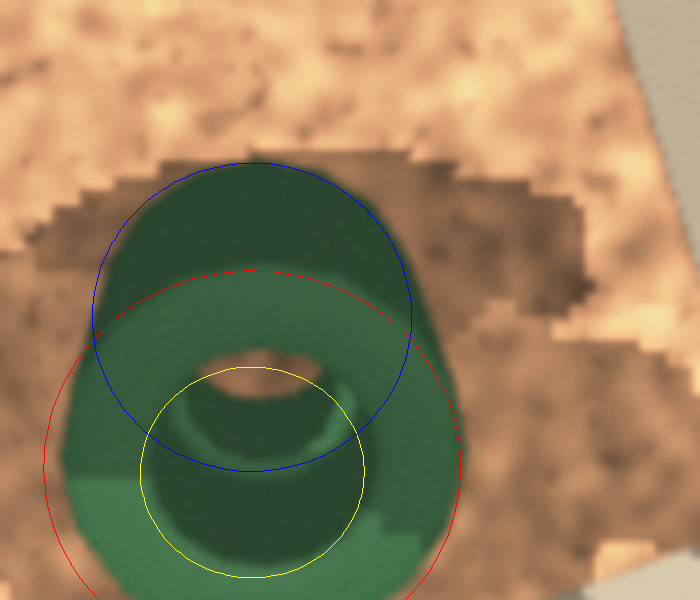

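arm_command(rows=[{"xyz":[0.001,-0.001,0.02],"delta_rot":[0,0,0],"gripper":0.085},{"xyz":[0,0,0.02],"delta_rot":[0,0,0],"gripper":0.085},{"xyz":[0,0,0.02],"delta_rot":[0,0,0],"gripper":0.085},{"xyz":[0,0,0.01],"delta_rot":[0,0,0],"gripper":0.085},{"xyz":[0,0,0],"delta_rot":[0,0,0],"gripper":0.085},{"xyz":[0,0,0],"delta_rot":[0,0,0],"gripper":0.085},{"xyz":[0,0,0],"delta_rot":[0,0,0],"gripper":0.085}])

```text
time: 4.8
tool_pos: [0.6631, 0.127, 0.0331]
tcp_rot: [-3.141, -0.005, -0.004]
wrist_force: [0.3, -0.2, 0.7]
width: 0.997
```

```bash
python3 w.py w5
```

```text
4.8 [0.66312889 0.12704732 0.03307922] [-3.14113653 -0.00464344 -0.00446957] [ 0.30398596 -0.21943187  0.71402552] 0.9968909350035855
```

View pics/w5.png

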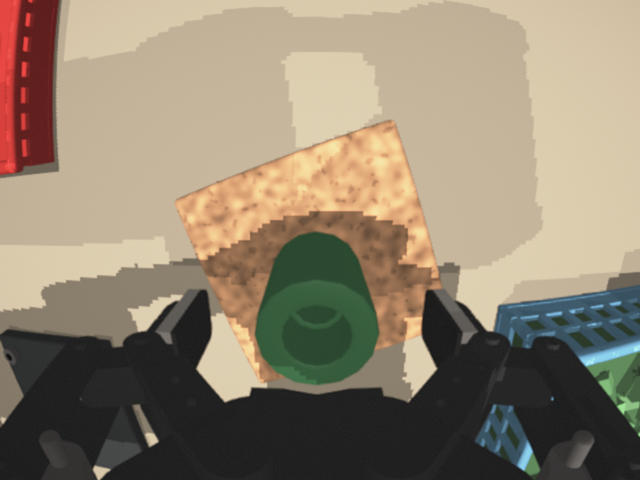

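```bash
python3 - <<'E'
from h import *
im,rz,K,T=load("w5.npz")
print(fray([[317,330],[317,278],[317,382],[256,331],[378,331]],.07,K,T))
m=(im[...,1].astype(int)>im[...,0]+15)&(im[...,1]>im[...,2].astype(int)+10)
m[:,:250]=0;m[:,385:]=0;m[:225]=0;m[385:]=0
print(np.median(rz[350:375,317]),rz[300,270:370:10])
E
```

```text
[[0.66327597 0.13322965 0.07      ]
 [0.66321142 0.1513748  0.07      ]
 [0.66335587 0.11190215 0.07      ]
 [0.64345264 0.13251041 0.07      ]
 [0.68313582 0.13255212 0.07      ]]
0.12349522 [0.11535419 0.11514703 0.11529153 0.11475913 0.11567553 0.11473332
 0.11550681 0.11507926 0.11392294 0.11460772]
```

arm_command(rows=[{"xyz":[0,-0.002,0],"delta_rot":[0,0,0],"gripper":0.085},{"xyz":[0,0,0],"delta_rot":[0,0,0],"gripper":0.06},{"xyz":[0,0,0],"delta_rot":[0,0,0],"gripper":0.045},{"xyz":[0,0,0],"delta_rot":[0,0,0],"gripper":0.035},{"xyz":[0,0,0],"delta_rot":[0,0,0],"gripper":0.035},{"xyz":[0,0,0],"delta_rot":[0,0,0],"gripper":0.035},{"xyz":[0,0,0],"delta_rot":[0,0,0],"gripper":0.035},{"xyz":[0,0,0],"delta_rot":[0,0,0],"gripper":0.035}], force=30)

```text
time: 5.65
tool_pos: [0.6621, 0.1289, 0.0316]
tcp_rot: [-3.141, -0.005, -0.001]
wrist_force: [-0.4, -1.3, 2.1]
width: 0.485
```

arm_command(rows=[{"xyz":[0,0,-0.01],"delta_rot":[0,0,0],"gripper":0.035},{"xyz":[0,0,-0.02],"delta_rot":[0,0,0],"gripper":0.035},{"xyz":[0,0,-0.03],"delta_rot":[0,0,0],"gripper":0.035},{"xyz":[0,0,-0.03],"delta_rot":[0,0,0],"gripper":0.035},{"xyz":[0,0,-0.03],"delta_rot":[0,0,0],"gripper":0.035},{"xyz":[-0.02,0.02,0],"delta_rot":[0,0,0],"gripper":0.035},{"xyz":[-0.03,0.03,0],"delta_rot":[0,0,0],"gripper":0.035},{"xyz":[-0.03,0.03,0],"delta_rot":[0,0,0],"gripper":0.035},{"xyz":[-0.03,0.03,0],"delta_rot":[0,0,0],"gripper":0.035},{"xyz":[-0.03,0.03,0],"delta_rot":[0,0,0],"gripper":0.035},{"xyz":[-0.02,0.03,0],"delta_rot":[0,0,0],"gripper":0.035},{"xyz":[-0.014,0.03,0],"delta_rot":[0,0,0],"gripper":0.035}])

```text
time: 6.85
tool_pos: [0.4859, -0.0724, 0.1511]
tcp_rot: [-3.141, -0.005, 0.002]
wrist_force: [-0.1, 0.5, -2.1]
width: 0.476
```

arm_command(rows=[{"xyz":[0,0,0],"delta_rot":[0,0,0],"gripper":0.035},{"xyz":[0,0,0],"delta_rot":[0,0,0],"gripper":0.035},{"xyz":[0,0,0],"delta_rot":[0,0,0],"gripper":0.035},{"xyz":[0,0,0],"delta_rot":[0,0,0],"gripper":0.035}])

```text
time: 7.25
tool_pos: [0.4888, -0.0709, 0.1513]
tcp_rot: [-3.141, -0.007, 0.0]
wrist_force: [0.4, -0.2, -1.6]
width: 0.483
```

```bash
python3 w.py w6
```

```text
7.25 [ 0.48876617 -0.07087972  0.15130171] [-3.14131918e+00 -6.56221036e-03  7.42017576e-05] [ 0.39898001 -0.24280961 -1.57414282] 0.48310693137896876
```

View pics/w6.png

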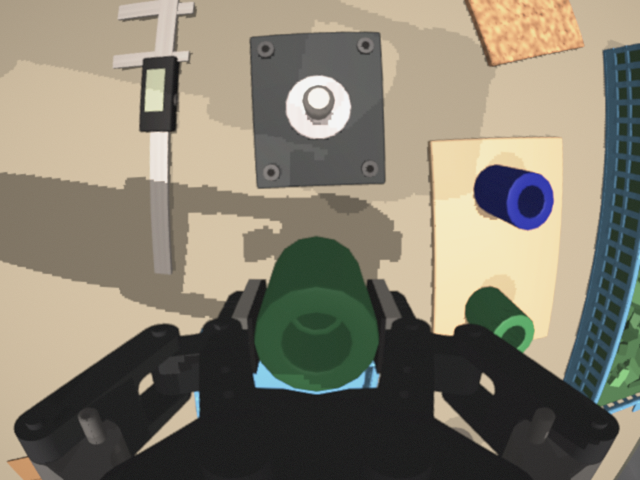

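The sleeve is held, with its ring at about (317,340). The pin tip is at (318,98) and the collar at (318,107). I'll measure both in this one picture.

```bash
python3 - <<'E'
from h import *
import cv2
im,rz,K,T=load("w6.npz")
a=np.linspace(0,2*np.pi,120)
b=cv2.resize(im[65:140,275:360,::-1],(680,600),interpolation=cv2.INTER_CUBIC)
def dr(b,o,k,x,y,z,r,c):
    P=np.c_[x+r*np.cos(a),y+r*np.sin(a),0*a+z]
    cv2.polylines(b,[((fproj(P,K,T)-o+.5)*k-.5).round().astype(int)],True,c,1)
dr(b,[275,65],8,.4885,.0165,.02,.024,(0,0,255)); dr(b,[275,65],8,.4885,.0165,.082,.006,(0,255,0)); dr(b,[275,65],8,.4885,.0165,.068,.010,(255,0,0))
cv2.imwrite("pics/c6a.png",b)
b=cv2.resize(im[230:400,240:390,::-1],(525,595),interpolation=cv2.INTER_CUBIC)
for r,z,c in((.020,.1897,(0,0,255)),(.01125,.1897,(0,255,255)),(.021,.13,(255,0,0))): dr(b,[240,230],3.5,.4888,-.067,z,r,c)
cv2.imwrite("pics/c6b.png",b)
E
```

```text
(no output)
```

View pics/c6a.png

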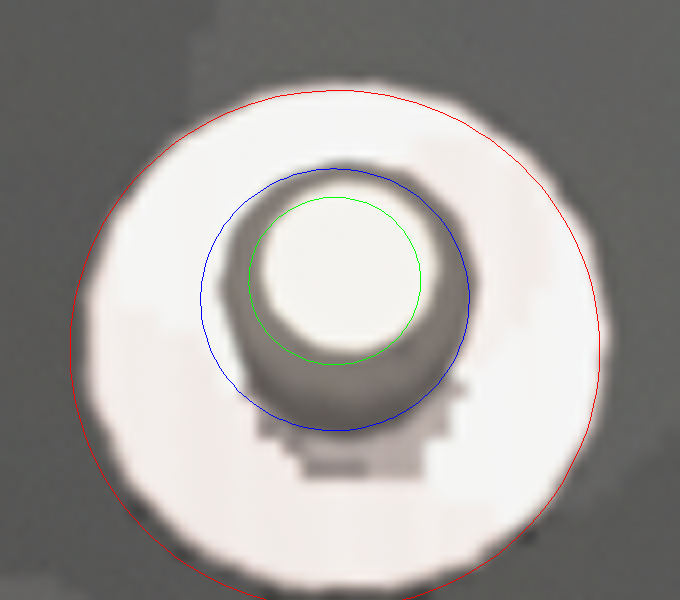

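View pics/c6b.png

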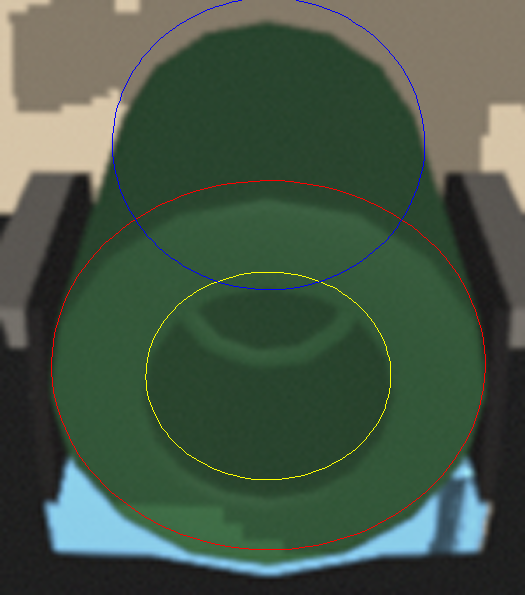

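```bash
python3 - <<'E'
from h import *
im,rz,K,T=load("w6.npz")
s=lambda a,k,o:(np.array(a)+.5)/k-.5+np.array(o)
print("tip",fray(s([[349,268]],8,[275,65]),.082,K,T))
c=fray(s([[88,340],[607,340],[347,80],[347,592]],8,[275,65]),.02,K,T);print("collar",c[:2].mean(0)[0],c[2:].mean(0)[1],np.ptp(c,0))
o=[240,230]
t=fray(s([[52,370],[485,370],[267,200],[267,565]],3.5,o),.1897,K,T);print("top",t,t[:2].mean(0)[0],t[2:].mean(0)[1])
t=fray(s([[267,22]],3.5,o),.1297,K,T);print("bottom centre y",t-[0,.021,0])
t=fray(s([[267,497],[267,289]],3.5,o),.1897,K,T);print("bore",t)
E
```

```text
tip [[0.48951444 0.01738962 0.082     ]]
collar 0.48967551385869873 0.017728094288465456 [0.04700341 0.0474635  0.        ]
top [[ 0.4688798  -0.06630439  0.1897    ]
 [ 0.50881533 -0.06613593  0.1897    ]
 [ 0.48864783 -0.04884184  0.1897    ]
 [ 0.48879385 -0.08903958  0.1897    ]] 0.4888475643873042 -0.06894071174671831
bottom centre y [[ 0.48857035 -0.07034513  0.1297    ]]
bore [[ 0.48876272 -0.08039452  0.1897    ]
 [ 0.4886795  -0.0574756   0.1897    ]]
```

arm_command(rows=[{"xyz":[0.001,-0.02,0],"delta_rot":[0,0,0],"gripper":0.035},{"xyz":[0,-0.02,0],"delta_rot":[0,0,0],"gripper":0.035},{"xyz":[0,-0.02,0],"delta_rot":[0,0,0],"gripper":0.035},{"xyz":[0,-0.02,0],"delta_rot":[0,0,0],"gripper":0.035},{"xyz":[0,-0.007,0.01],"delta_rot":[0,0,0],"gripper":0.035},{"xyz":[0,0,0.02],"delta_rot":[0,0,0],"gripper":0.035},{"xyz":[0,0,0.01],"delta_rot":[0,0,0],"gripper":0.035},{"xyz":[0,0,0],"delta_rot":[0,0,0],"gripper":0.035},{"xyz":[0,0,0],"delta_rot":[0,0,0],"gripper":0.035},{"xyz":[0,0,0],"delta_rot":[0,0,0],"gripper":0.035},{"xyz":[0,0,0],"delta_rot":[0,0,0],"gripper":0.035}])

```text
time: 8.4
tool_pos: [0.4899, 0.015, 0.1122]
tcp_rot: [3.142, 0.004, 0.003]
wrist_force: [0.2, 0.3, -1.2]
width: 0.481
```

```bash
python3 - <<'E'
from workcell import bot, read_camera
import cv2,numpy as np
s=bot.read_state();print(s["tool_pos"],s["tcp_rot"],s["wrist_force"],s["torque"])
d=read_camera("scene");np.savez("s7.npz",**d)
cv2.imwrite("pics/s7.png",cv2.resize(d["pixels"][150:300,240:440,::-1],(800,600),interpolation=cv2.INTER_CUBIC))
E
```

```text
[0.48985224 0.01504441 0.11215453] [3.14152123e+00 4.03525810e-03 2.53993125e-03] [ 0.21159402  0.33863794 -1.19727252] [ 0.04534763 -0.01990264 -0.04079443]
```

View pics/s7.png

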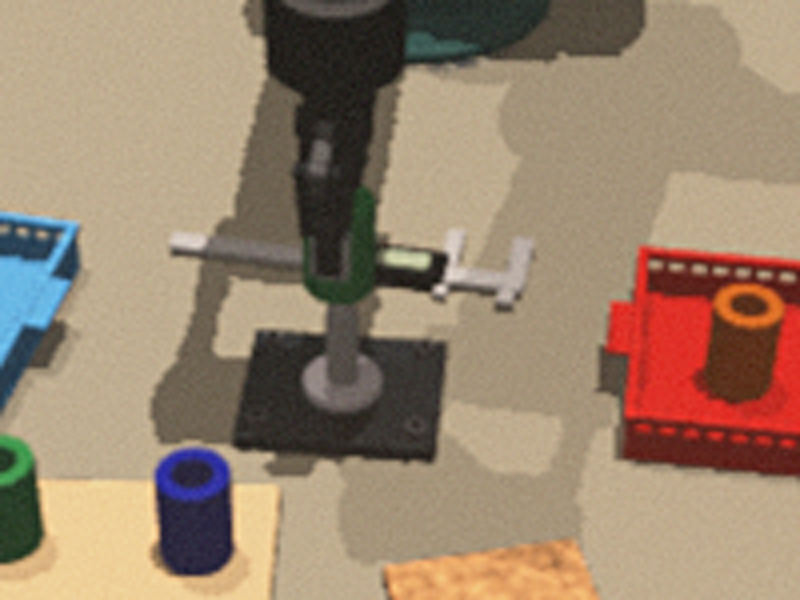

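arm_command(rows=[{"xyz":[0,-0.001,0.005],"delta_rot":[0,0,0],"gripper":0.035},{"xyz":[0,0,0.005],"delta_rot":[0,0,0],"gripper":0.035},{"xyz":[0,0,0.005],"delta_rot":[0,0,0],"gripper":0.035},{"xyz":[0,0,0],"delta_rot":[0,0,0],"gripper":0.035},{"xyz":[0,0,0],"delta_rot":[0,0,0],"gripper":0.035}])

```text
time: 8.95
tool_pos: [0.4887, 0.0163, 0.0958]
tcp_rot: [3.142, 0.005, -0.001]
wrist_force: [-0.1, -0.1, -2.3]
width: 0.478
```

arm_command(rows=[{"xyz":[0,0,0.003],"delta_rot":[0,0,0],"gripper":0.035},{"xyz":[0,0,0.003],"delta_rot":[0,0,0],"gripper":0.035},{"xyz":[0,0,0.003],"delta_rot":[0,0,0],"gripper":0.035},{"xyz":[0,0,0.003],"delta_rot":[0,0,0],"gripper":0.035},{"xyz":[0,0,0],"delta_rot":[0,0,0],"gripper":0.035},{"xyz":[0,0,0],"delta_rot":[0,0,0],"gripper":0.035}])

```text
time: 9.55
tool_pos: [0.4889, 0.0163, 0.0841]
tcp_rot: [-3.142, -0.005, 0.001]
wrist_force: [-0.6, 0.8, -2.2]
width: 0.483
```

arm_command(rows=[{"xyz":[0,0,0.003],"delta_rot":[0,0,0],"gripper":0.035},{"xyz":[0,0,0.003],"delta_rot":[0,0,0],"gripper":0.035},{"xyz":[0,0,0.003],"delta_rot":[0,0,0],"gripper":0.035},{"xyz":[0,0,0.002],"delta_rot":[0,0,0],"gripper":0.035},{"xyz":[0,0,0],"delta_rot":[0,0,0],"gripper":0.035},{"xyz":[0,0,0],"delta_rot":[0,0,0],"gripper":0.035}])

```text
time: 10.15
tool_pos: [0.489, 0.0163, 0.0732]
tcp_rot: [-3.142, -0.005, 0.0]
wrist_force: [0.5, 0.7, -1.6]
width: 0.482
```

arm_command(rows=[{"xyz":[0,0,0.002],"delta_rot":[0,0,0],"gripper":0.035},{"xyz":[0,0,0.002],"delta_rot":[0,0,0],"gripper":0.035},{"xyz":[0,0,0.001],"delta_rot":[0,0,0],"gripper":0.035},{"xyz":[0,0,0],"delta_rot":[0,0,0],"gripper":0.035}])

```text
time: 10.55
tool_pos: [0.4894, 0.0164, 0.0683]
tcp_rot: [-3.141, -0.005, -0.001]
wrist_force: [1.0, -0.3, -1.7]
width: 0.485
```

arm_command(rows=[{"xyz":[0,0,0.001],"delta_rot":[0,0,0],"gripper":0.035},{"xyz":[0,0,0.001],"delta_rot":[0,0,0],"gripper":0.035},{"xyz":[0,0,0],"delta_rot":[0,0,0],"gripper":0.035}])

```text
time: 10.85
tool_pos: [0.4896, 0.0164, 0.0671]
tcp_rot: [-3.141, -0.005, -0.001]
wrist_force: [-1.0, 0.8, 5.0]
width: 0.48
```

arm_command(rows=[{"xyz":[0,0,0.0005],"delta_rot":[0,0,0],"gripper":0.035},{"xyz":[0,0,0],"delta_rot":[0,0,0],"gripper":0.035}])

```text
time: 11.05
tool_pos: [0.4897, 0.0164, 0.067]
tcp_rot: [-3.141, -0.005, -0.001]
wrist_force: [-2.1, 0.5, 8.2]
width: 0.479
```

```bash
python3 - <<'E'
from workcell import bot, read_camera
import cv2,numpy as np
s=bot.read_state();print(s["tool_pos"],s["tcp_rot"],s["wrist_force"],s["torque"])
d=read_camera("scene");np.savez("s8.npz",**d)
cv2.imwrite("pics/s8.png",cv2.resize(d["pixels"][150:300,240:440,::-1],(800,600),interpolation=cv2.INTER_CUBIC))
E
```

```text
[0.48965911 0.01642405 0.0670244 ] [-3.14141994e+00 -4.61188836e-03 -1.35246339e-03] [-2.10830088  0.54910535  8.17479435] [0.19016726 0.40427617 0.03170682]
```

View pics/s8.png

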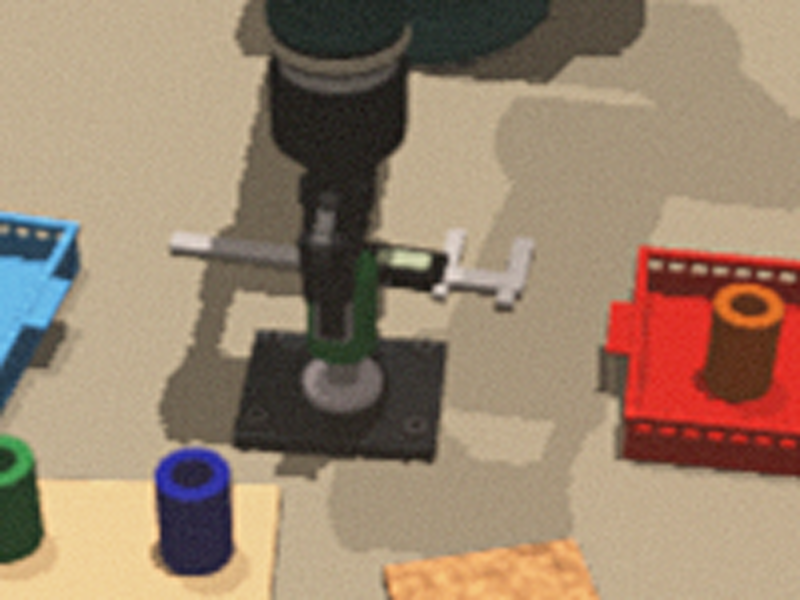

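It stopped about 26 mm short of the collar (underside near 45.5 mm), with the force rising 10 N over under 1 mm of travel. The sleeve is sagged, so it goes to the red tray. Lifting straight off.

arm_command(rows=[{"xyz":[0,0,-0.005],"delta_rot":[0,0,0],"gripper":0.035},{"xyz":[0,0,-0.01],"delta_rot":[0,0,0],"gripper":0.035},{"xyz":[0,0,-0.015],"delta_rot":[0,0,0],"gripper":0.035},{"xyz":[0,0,-0.02],"delta_rot":[0,0,0],"gripper":0.035},{"xyz":[0,0,-0.02],"delta_rot":[0,0,0],"gripper":0.035},{"xyz":[0,0,-0.015],"delta_rot":[0,0,0],"gripper":0.035},{"xyz":[0,0,0],"delta_rot":[0,0,0],"gripper":0.035}])

```text
time: 11.8
tool_pos: [0.4908, 0.0162, 0.1536]
tcp_rot: [3.141, 0.005, 0.008]
wrist_force: [0.7, -0.4, -1.7]
width: 0.482
```

arm_command(rows=[{"xyz":[-0.004,-0.02,0],"delta_rot":[0,0,0],"gripper":0.035},{"xyz":[-0.005,-0.03,0],"delta_rot":[0,0,0],"gripper":0.035},{"xyz":[-0.005,-0.03,0],"delta_rot":[0,0,0],"gripper":0.035},{"xyz":[-0.005,-0.03,0],"delta_rot":[0,0,0],"gripper":0.035},{"xyz":[-0.005,-0.03,0],"delta_rot":[0,0,0],"gripper":0.035},{"xyz":[-0.005,-0.03,0],"delta_rot":[0,0,0],"gripper":0.035},{"xyz":[-0.005,-0.03,0],"delta_rot":[0,0,0],"gripper":0.035},{"xyz":[-0.005,-0.02,0],"delta_rot":[0,0,0],"gripper":0.035},{"xyz":[0,0,0],"delta_rot":[0,0,0],"gripper":0.035},{"xyz":[0,0,0],"delta_rot":[0,0,0],"gripper":0.035}])

```text
time: 12.8
tool_pos: [0.4486, 0.2359, 0.1498]
tcp_rot: [3.14, 0.007, -0.003]
wrist_force: [0.1, -0.2, -1.8]
width: 0.482
```

```bash
python3 w.py w9
```

```text
12.8 [0.4485801  0.23591333 0.14978022] [ 3.14019428e+00  7.09308058e-03 -2.56107396e-03] [ 0.10289516 -0.1986721  -1.81691526] 0.4820076447974117
```

View pics/w9.png

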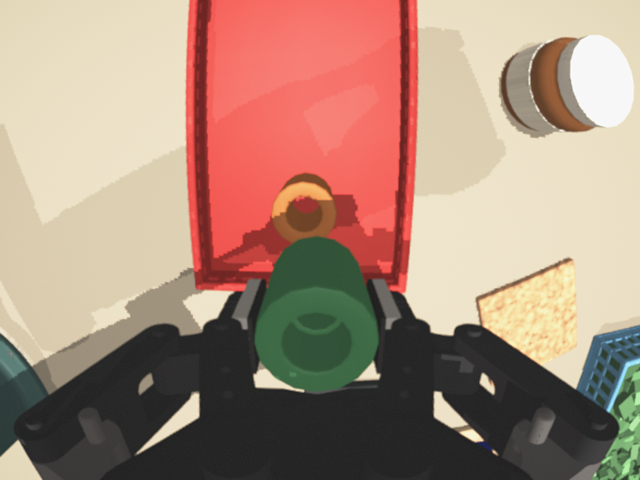

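arm_command(rows=[{"xyz":[-0.003,-0.03,0],"delta_rot":[0,0,0],"gripper":0.035},{"xyz":[-0.004,-0.03,0],"delta_rot":[0,0,0],"gripper":0.035},{"xyz":[-0.004,-0.03,0],"delta_rot":[0,0,0],"gripper":0.035},{"xyz":[-0.004,-0.03,0],"delta_rot":[0,0,0],"gripper":0.035},{"xyz":[0,0,0],"delta_rot":[0,0,0],"gripper":0.035},{"xyz":[0,0,0.03],"delta_rot":[0,0,0],"gripper":0.035},{"xyz":[0,0,0.03],"delta_rot":[0,0,0],"gripper":0.035},{"xyz":[0,0,0.025],"delta_rot":[0,0,0],"gripper":0.035},{"xyz":[0,0,0.015],"delta_rot":[0,0,0],"gripper":0.035},{"xyz":[0,0,0.01],"delta_rot":[0,0,0],"gripper":0.035},{"xyz":[0,0,0.004],"delta_rot":[0,0,0],"gripper":0.035},{"xyz":[0,0,0],"delta_rot":[0,0,0],"gripper":0.035}])

```text
time: 14.05
tool_pos: [0.4345, 0.356, 0.037]
tcp_rot: [-3.142, -0.004, -0.0]
wrist_force: [-0.5, -0.4, -1.6]
width: 0.482
```

arm_command(rows=[{"xyz":[0,0,0],"delta_rot":[0,0,0],"gripper":0.035},{"xyz":[0,0,0],"delta_rot":[0,0,0],"gripper":0.035}])

```text
time: 14.25
tool_pos: [0.435, 0.3569, 0.0381]
tcp_rot: [-3.14, -0.005, -0.003]
wrist_force: [-0.4, 0.7, -1.7]
width: 0.48
```

```bash
python3 w.py w10
```

```text
14.25 [0.43500015 0.35685517 0.03808824] [-3.14013244e+00 -4.83898907e-03 -3.09690099e-03] [-0.40217941  0.66635376 -1.71352292] 0.48021328124184176
```

View pics/w10.png

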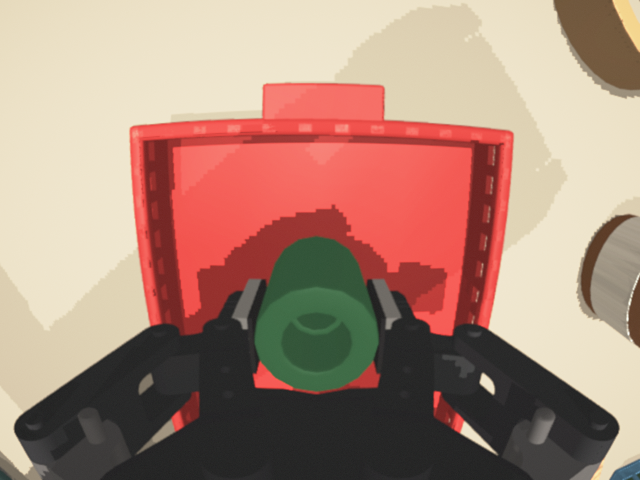

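arm_command(rows=[{"xyz":[0,0,0.003],"delta_rot":[0,0,0],"gripper":0.035},{"xyz":[0,0,0.003],"delta_rot":[0,0,0],"gripper":0.035},{"xyz":[0,0,0.003],"delta_rot":[0,0,0],"gripper":0.035},{"xyz":[0,0,0.002],"delta_rot":[0,0,0],"gripper":0.035},{"xyz":[0,0,0],"delta_rot":[0,0,0],"gripper":0.035},{"xyz":[0,0,0],"delta_rot":[0,0,0],"gripper":0.035}])

```text
time: 14.9
tool_pos: [0.434, 0.3561, 0.0256]
tcp_rot: [3.141, 0.005, -0.0]
wrist_force: [0.4, 0.1, -1.1]
width: 0.482
```

arm_command(rows=[{"xyz":[0,0,0.001],"delta_rot":[0,0,0],"gripper":0.035},{"xyz":[0,0,0],"delta_rot":[0,0,0],"gripper":0.035}])

```text
time: 15.1
tool_pos: [0.434, 0.3562, 0.0256]
tcp_rot: [3.141, 0.005, -0.0]
wrist_force: [-2.3, -1.8, 4.8]
width: 0.482
```

Floor contact at TCP z = 0.0256, as predicted. Releasing slowly.

arm_command(rows=[{"xyz":[0,0,0],"delta_rot":[0,0,0],"gripper":0.043},{"xyz":[0,0,0],"delta_rot":[0,0,0],"gripper":0.046},{"xyz":[0,0,0],"delta_rot":[0,0,0],"gripper":0.055},{"xyz":[0,0,0],"delta_rot":[0,0,0],"gripper":0.065},{"xyz":[0,0,0],"delta_rot":[0,0,0],"gripper":0.07},{"xyz":[0,0,0],"delta_rot":[0,0,0],"gripper":0.07},{"xyz":[0,0,0],"delta_rot":[0,0,0],"gripper":0.07}])

```text
time: 15.8
tool_pos: [0.434, 0.3562, 0.0247]
tcp_rot: [3.142, 0.005, -0.0]
wrist_force: [-0.3, 0.7, 0.5]
width: 0.82
```

```bash
python3 w.py w11
```

```text
15.8 [0.43404501 0.35615538 0.02474707] [ 3.14158224e+00  4.68016664e-03 -5.50782709e-05] [-0.25783782  0.69204581  0.45620381] 0.8203847367246905
```

View pics/w11.png

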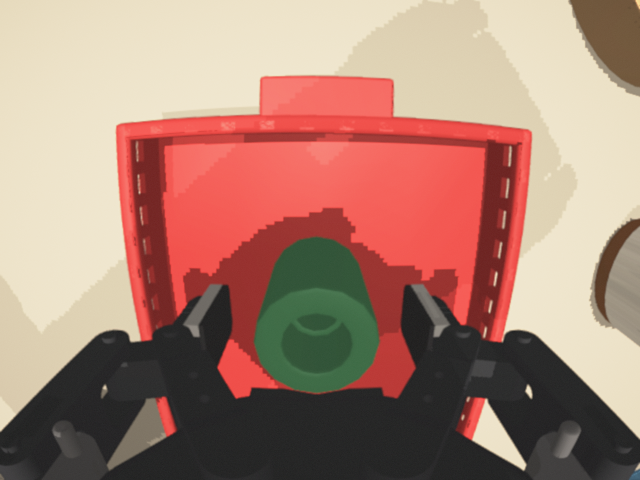

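The sleeve stands free with both pads clear on either side, so I'll retreat straight up.

arm_command(rows=[{"xyz":[0,0,-0.01],"delta_rot":[0,0,0],"gripper":0.07},{"xyz":[0,0,-0.02],"delta_rot":[0,0,0],"gripper":0.07},{"xyz":[0,0,-0.03],"delta_rot":[0,0,0],"gripper":0.07},{"xyz":[0,0,-0.03],"delta_rot":[0,0,0],"gripper":0.07},{"xyz":[0,0,-0.04],"delta_rot":[0,0,0],"gripper":0.07},{"xyz":[0,0,-0.03],"delta_rot":[0,0,0],"gripper":0.07},{"xyz":[0,0.03,-0.02],"delta_rot":[0,0,0],"gripper":0.07},{"xyz":[0,0.03,0],"delta_rot":[0,0,0],"gripper":0.07},{"xyz":[0,0.03,0],"delta_rot":[0,0,0],"gripper":0.07},{"xyz":[0,0,0],"delta_rot":[0,0,0],"gripper":0.07},{"xyz":[0,0,0],"delta_rot":[0,0,0],"gripper":0.07}])

```text
time: 16.95
tool_pos: [0.4345, 0.266, 0.2056]
tcp_rot: [-3.141, -0.002, -0.002]
wrist_force: [0.3, -0.7, 0.7]
width: 0.822
```

```bash
python3 w.py w12; python3 - <<'E'
from workcell import read_camera
import cv2
d=read_camera("scene"); cv2.imwrite("pics/s12.png",d["pixels"][:,:,::-1])
E
```

```text
16.95 [0.43451922 0.26598017 0.205626  ] [-3.14051521e+00 -2.33349606e-03 -1.72719192e-03] [ 0.34905328 -0.67208495  0.66136611] 0.8219005893372472
```

View pics/s12.png

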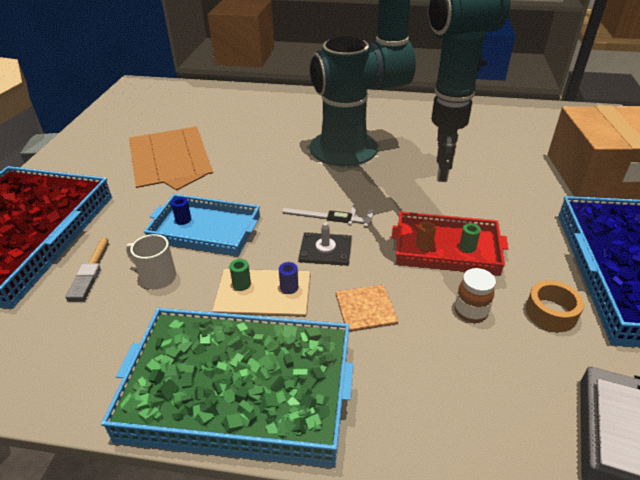

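View pics/w12.png

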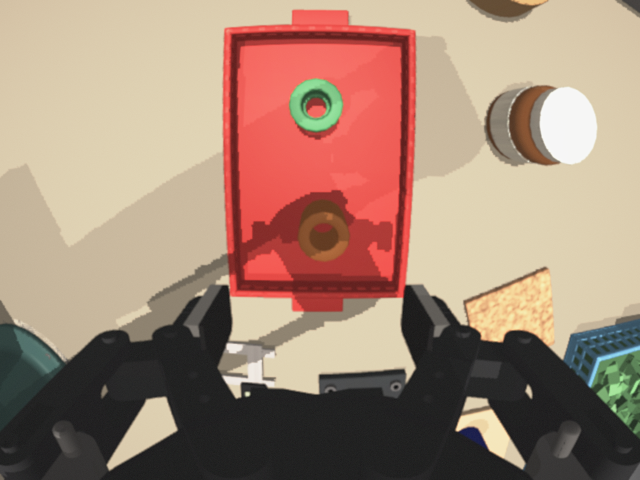

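The green sleeve stands upright in the free half of the red tray, at (316,105) in the wrist view and (470,238) in the scene view. The gripper is clear and the rest of the bench is unchanged.

```bash
python3 -c "
from workcell import bot
print(bot.finish_job())"
```

```text
the job is handed in; nothing more can be done
None
```

The green sleeve from the cork pad did not pass. It is now standing upright in the free half of the red rework tray, and the job is handed in.

- **Gauge check:** the sleeve slid freely over the pin's taper and along the pin. It then stopped with its underside about 45.5 mm above the bench, roughly 26 mm short of the collar. Over the last 0.5 mm step the upward force rose to about 8 N with almost no movement. I took that as sagged and did not press further.
- **Placing:** I lifted it straight off the pin and lowered it until it touched the tray floor, at about 5 N. I opened the fingers slowly and backed straight up.
- **Last checks:** the final wrist and scene pictures show the sleeve upright and the gripper clear. As far as I can see in those pictures, the other sleeves and everything else are where they were. The robot's clock read about 17 s of the 43 s allowed.
- **Disagreement:** the wrist camera put the sleeve on the pad 3–4 mm and the pin 1–2 mm from where the top camera had them. I used the wrist camera for lining up, and sideways force stayed around 1 N until the stop, where it rose to about 2 N.

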